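Hold back the tensioner of the lane that lacks its idler

ROBOT

A 6-joint arm with a two-finger parallel gripper is mounted at the origin on the work surface. World frame = base frame: x ahead of the robot, y to its left, z up, the work surface at z = 0. Lengths are in m, angles in rad, forces in N, time in s.
With the tool pointing down it reaches from about 0.35 to 0.975 m from the base axis. Payload 4.9 kg.
Tool frame: the origin (TCP) lies at the very end of the fingers, on their centre line; the grasp point (between the pads) lies 19 mm behind it (ctrl.grasp_offset is the distance from the TCP to the grasp point, in m); z points along the fingers, y is the line along which they close (so a half turn about z gives the same grasp; the last joint's range is limited). The gripper opens to 85 mm and grips with 20 to 120 N. Pads are 22 mm wide; open, the fingers measure 114 mm over their backs; the gripper's body (76 mm by 85 mm) begins 54 mm behind the grasp point. The pads swing forward as they close: fully open they stand 13 mm farther back than shut.
Start: joints at [-1.437, 0.053, 1.613, -0, 1.476, -0.119], TCP at [0.156, -0.605, 0.231] pointing down, gripper open.
Joint ranges: [-3.01, 3.01], [-1.01, 2.22], [0.06, 2.58], [-1.02, 4.17], [0.09, 2.62], [-3.14, 3.14]. Speed limits (rad/s): [2.57, 2.57, 3.14, 3.14, 3.14, 3.14].

INTERFACE

Orientations are given as a rotation vector (axis times angle).
In Python, from station import ctrl, optics gives the robot as it stands.
- The arm moves only by the shell command python3 -m handwheel 'ROWS' [OPENING] [FORCE]. ROWS is JSON, a list of rows, each an object of numbers: "tx", "ty", "tz": the shift along the tool's x, y, z in mm; "roll": the turn about the tool's z in rad. A call has 1 to 12 rows; each row shifts and turns the commanded pose from where the row before left it, along the tool's axes as they then stand; what a row does not reach is not made up. A row lasts 1/12 s, in which the tool goes at most 41.7 mm and 7.16 degrees, less where a joint would pass 70% of its speed; a pose out of reach is approached as far as the arm can. A call with a gripper value outside its range is refused whole. OPENING is the finger opening in mm, from 0 to 85.4, set as the call begins (- or left out, the last holds). The fingers move at their own pace and stop on an object; FORCE is the grip in N (left out, the last holds). Time passes only in rows, so rows that do not move let the fingers close. It gives the time, the measured TCP pose, the force, the opening and the grip force at its end, in the units of the state.
- ctrl.get_obs(): the state, without advancing time (a new reading comes with each control period).
- optics.get_image(name): name is "side" or "top" or "wrist"; returns (picture, depth): 420x560x3 uint8, red, green, blue; 420x560 float32, m along the optical axis (not along the pixel's ray), 0 where there is no reading.
- optics.camera_params(name): a dict with "mtx" (3x3 intrinsics, pixels), "extrinsics" (4x4, takes a point from camera to world coordinates); the wrist camera has in their place "tool_from_camera" (4x4, takes a point from camera to tool coordinates, whose origin is the TCP and whose axes are the flange's). Camera axes: x right, y down, z forward; pixel columns grow to the right and rows downward; lengths in m; the calibration is good to about 2 mm. A picture is of the moment at which its call begins: read the wrist's pose just before it. camera_params takes no time and is no camera call.
- ctrl.finish_job(): hands the job in; it is judged then, once.
The state is a dict: "t": time; "q": joint angles; "dq": joint speeds; "effort": joint torques, N m; "tool_pos": TCP position; "tool_rot": TCP orientation; "contact_force": force on the tool from outside, world axes, zero at the start; "wrist_torque": the same for the moment, N m; "opening": finger opening in m; "grip_force": force on a finger pad.
Only numpy, scipy, OpenCV 4.12 (cv2) and the standard library are available. Lean on these libraries where they do the work, as an engineer would, in place of code of your own. Each camera call takes 0.05 s, during which the arm holds its last target. There are 200 camera calls.

TASK

On the tube roller's open drive deck one of the two lanes has lost its idler block: only a flat dust plug sits in its seat. Push that lane's sprung tensioner arm outwards by its upright post until it has gone past its ratchet click and clearly beyond it, well off the pawl, towards its end stop, and finish while still holding it compressed there so that a colleague can fit the new block. Leave the other lane's arm at rest and do not shift the spare idler block, the bottle or the tube rack.

Things in the scene. Friction and masses are not known exactly. Their poses are not given: they have to be found in the camera images.
- deck: Fixed drive deck of a tube roller, cover off: aluminium plate 340 (x) x 360 (y) x 12 mm on the bench, turned up to 0.4 rad. Origin: centre of its underside. Its x runs from the robot side to the motor side (black motor 60 x 56 mm at x = 130, y = 0, with its pulley 74 mm tall), y from the right lane (-y) to the left lane (+y); the lanes are mirror images.
- post_left (a point): Top centre of the left arm's upright thumb post: steel pin 17 mm across, 36 to 96 mm above the bench, 120 mm from the pivot; moves with the arm. Push it from its inner side with closed fingers on its upper half. At rest at x = -55, y = 65 mm in the deck's frame. All else within 40 mm of its path is under 43 mm above the bench.
- post_right (a point): The same for the right lane; at rest at x = -55, y = -65 mm in the deck's frame.
- pivot_left (a point): Top of the left arm's vertical pivot, 44 mm above the bench, at x = 60, y = 100 mm in the deck's frame. The arm is a steel bar 16 mm wide, 26 to 36 mm above the bench, from the pivot towards the robot side. On it: a grey belt roller (30 mm across, top at 58 mm) 58 mm from the pivot, the thumb post at 120 mm, the nose at 147 mm.
- pivot_right (a point): The same for the right arm, at x = 60, y = -100 mm in the deck's frame.
- tensioner_left (a joint): Left arm's swing, rad: 0 at rest (leaning 0.30 rad towards the deck's middle line), growing outwards (to the deck's +y, clockwise from above) to the end stop at 0.62. Spring-back at the post: 3 N at 0, 8 N at 0.6; from 0.25 to 0.39 the nose wedges the pawl aside, up to 7 N more; at 0.40 it clicks home. Let go after that, the arm hangs on the pawl at about 0.40.
- tensioner_right (a joint): The same for the right arm, mirrored: it grows as the arm is pushed towards the deck's -y (anticlockwise seen from above).
- pawl_left (a joint): Slide of the left lane's dark sprung pawl, m: 0 when forward (home), growing up to 0.008 as the arm's nose wedges it away from the pivot, back to 0 after the click. It lies beyond the arm's nose on the robot side, top 38 mm above the bench; it needs no touching.
- pawl_right (a joint): The same for the right lane.
- idler_block: The idler block bolted in the lane that has one: grey plastic block 40 x 40 x 30 mm with an aluminium flanged roller 34 mm across on top, 53 mm tall. Origin: centre of its underside. It stands at x = 70 mm and y = +50 (left lane) or -50 mm (right lane) in the deck's frame.
- plug: Flat black dust plug, a disc 36 mm across and 5 mm thick, fixed in the seat of the lane whose idler block is missing; at x = 70 mm and y = +50 (left lane) or -50 mm (right lane) in the deck's frame. Origin: centre of its underside. This lane's tensioner arm is the one to push.
- spare_block: Loose spare idler block standing on the bench beside the deck, the same shape as the fitted one, 53 mm tall. Origin: centre of its underside. Leave it.
- bottle: Loose glass bottle with a blue cap, 76 mm across, 150 mm tall, standing on the bench beside the deck. Origin: centre of its underside. Leave it.
- tube_rack: Loose blue tube rack 75 x 120 x 30 mm with 15 holes, on the bench beside the deck. Origin: centre of its underside. Leave it.

How it is judged:
On the way:
1. the arm of the lane with the plug has passed its click and the pawl has sprung home behind it (((y of plug in the frame of deck above 0 m and value of joint tensioner_left above 0.41 rad and value of joint pawl_left below 0.002 m) or (y of plug in the frame of deck below 0 m and value of joint tensioner_right above 0.41 rad and value of joint pawl_right below 0.002 m))), for 0.2 s.
At the end, for the whole second after the job is handed in: Fingers press the mechanism with over 2 N, holding the arm of the lane with the plug beyond 0.45 rad (click 0.40, end stop 0.62; up to the stop will do), its pawl home within 2 mm; other arm below 0.06 rad; spare block, bottle and rack within 20 mm of their starts (contact force between the fingers and deck above 2 N and ((y of plug in the frame of deck above 0 m and value of joint tensioner_left above 0.45 rad and value of joint pawl_left below 0.002 m and value of joint tensioner_right below 0.06 rad) or (y of plug in the frame of deck below 0 m and value of joint tensioner_right above 0.45 rad and value of joint pawl_right below 0.002 m and value of joint tensioner_left below 0.06 rad)) and distance of each of spare_block, bottle, tube_rack from where it was at the start of the episode below 0.02 m); the arm keeps its last pose, push and grip.
It fails at once if the arm of the lane that has its idler block is pushed ((y of plug in the frame of deck above 0 m and value of joint tensioner_right above 0.12 rad) or (y of plug in the frame of deck below 0 m and value of joint tensioner_left above 0.12 rad)).
It fails at once if the spare block, the bottle or the tube rack is shifted (distance of any of spare_block, bottle, tube_rack from where it was at the start of the episode above 0.02 m).
It also fails if it takes over 32 s, if anything falls off the work surface, if the arm or the gripper's body presses on something with over 40 N, if the wrist force passes 120 N, or if a joint passes its speed limit or range.

## Working session

There is one attempt and no reset: what is moved stays moved. The work goes in short steps, Python scripts to look and compute and a shell command to move; the robot and the scene stay as the last step left them, time stands still between calls to the robot, and variables do not carry over. Pictures are saved under pics/ and viewed, at most 10 in all, crops included, and the job is handed in when it is done.

```bash
mkdir -p pics; python3 - <<'E'
from station import ctrl, optics
import cv2,numpy as np
o=ctrl.get_obs();print(o['t'],o['tool_pos'],o['tool_rot'],o['contact_force'])
for n in ['top','side']:
    im,d=optics.get_image(n);cv2.imwrite(f'pics/{n}0.png',im[:,:,::-1]);np.savez(f'pics/{n}0.npz',im=im,d=d)
    p=optics.camera_params(n);print(n,np.round(p['mtx'],1).tolist(),np.round(p['extrinsics'],3).tolist())
E
```

```text
0.0 [ 0.15625964 -0.60447321  0.23004481] [-3.11440621e+00 -3.95874182e-01  8.17172780e-05] [-0.52939673 -0.29817771 -0.88172053]
top [[476.7, 0.0, 280.9], [0.0, 476.7, 214.9], [0.0, 0.0, 1.0]] [[0.013, -0.982, 0.188, 0.434], [-1.0, -0.017, -0.02, 0.039], [0.023, -0.188, -0.982, 1.008], [0.0, 0.0, 0.0, 1.0]]
side [[453.1, 0.0, 272.9], [0.0, 453.1, 220.5], [0.0, 0.0, 1.0]] [[0.982, -0.091, 0.165, 0.446], [-0.187, -0.57, 0.8, -0.767], [0.022, -0.817, -0.577, 0.638], [0.0, 0.0, 0.0, 1.0]]
```

View pics/top0.png

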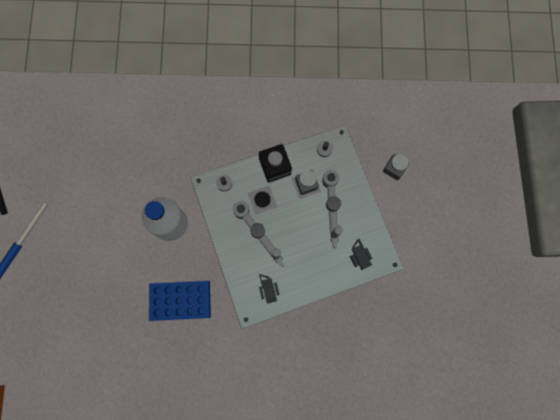

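View pics/side0.png

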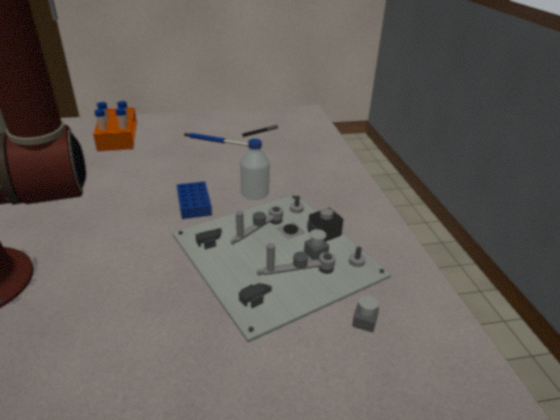

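The plug is at (262,199) in the top picture, left of the motor (275,160), so the left arm with its post near (277,253) is the one to push. The fitted block is in the right lane at (307,182). The bottle (165,218) and rack (180,300) stand on the left side, and the spare block (397,166) is on the right.

```bash
cat > h.py <<'E'
import numpy as np,cv2
from station import optics
def ray(n,uv,z):
    p=optics.camera_params(n);K=p['mtx'];T=np.array(p['extrinsics'])
    r=T[:3,:3]@np.linalg.solve(K,[uv[0],uv[1],1]);c=T[:3,3]
    return (c+r*(z-c[2])/r[2])[:2]
def dark(g,uv,w=6):
    u,v=uv;s=g[v-w:v+w+1,u-w:u+w+1].astype(float);m=np.clip(np.median(s)-25-s,0,None)
    yy,xx=np.mgrid[v-w:v+w+1,u-w:u+w+1];return (xx*m).sum()/m.sum(),(yy*m).sum()/m.sum()
E
python3 - <<'E'
from h import *
def deck(n,pts):
    g=cv2.cvtColor(np.load(f'pics/{n}0.npz')['im'],cv2.COLOR_RGB2GRAY)
    P=np.array([ray(n,dark(g,p),.012) for p in pts]) # FL, FR, RR(robot side right), RL
    c=P.mean(0);dx=(P[0]+P[1]-P[2]-P[3])/2;dy=(P[0]+P[3]-P[1]-P[2])/2
    a=np.arctan2(dx[1],dx[0]);b=np.arctan2(-dy[0],dy[1])
    print(n,P.round(4).tolist(),'c',c.round(4),'len',np.hypot(*dx),np.hypot(*dy),'yaw',a,b)
    return c,(a+b)/2
c,y=deck('top',[(199,181),(341,132),(395,265),(246,320)])
c2,y2=deck('side',[(297,201),(381,271),(251,330),(181,234)])
cs=(c+c2)/2;y=(y+y2)/2
R=lambda a:np.array([[np.cos(a),-np.sin(a)],[np.sin(a),np.cos(a)]])
W=lambda p:cs+R(y)@np.array(p)
print('yaw',y,'c',cs)
print('post top ray',ray('top',(276,253),.096),ray('side',(240,212),.096))
print('plug',W((.07,.05)),ray('top',(262,199),.015))
piv=np.array([.06,.1]);
for q in [0,.2,.4,.5,.55,.62]:
    a=np.pi+.30-q; p=piv+.12*np.array([np.cos(a),np.sin(a)])
    print(q,p.round(4),W(p).round(4))
print('bottle cap',ray('top',(154,210),.15),ray('side',(255,143),.15),'rack',[ray('top',k,.03).round(3) for k in [(149,283),(210,281),(211,320),(150,321)]])
E
```

```text
top [[0.6973, 0.1968], [0.8137, -0.1123], [0.523, -0.2216], [0.4069, 0.0876]] c [ 0.6102 -0.0124] len 0.310407313438031 0.33027425523701226 yaw 0.35980389223891673 0.35971279227456265
side [[0.7014, 0.1775], [0.8153, -0.1133], [0.5234, -0.2234], [0.4066, 0.0876]] c [ 0.6117 -0.0179] len 0.3099480960471837 0.32223550345531515 yaw 0.3283827474657868 0.366037327230911
yaw 0.35348418980254426 c [ 0.61094899 -0.01512076]
post top ray [0.5340225  0.02840588] [0.5381641  0.02563815]
plug [0.65931261 0.05601966] [0.65786707 0.05904842]
0 [-0.0546  0.0645] [0.5373 0.0265]
0.2 [-0.0594  0.088 ] [0.5248 0.0469]
0.4 [-0.0594  0.112 ] [0.5165 0.0694]
0.5 [-0.0576  0.1238] [0.514  0.0811]
0.55 [-0.0563  0.1297] [0.5133 0.0871]
0.62 [-0.0539  0.1377] [0.5127 0.0954]
bottle cap [0.60332102 0.25268691] [0.60421022 0.24017488] rack [array([0.477, 0.283]), array([0.482, 0.161]), array([0.405, 0.155]), array([0.402, 0.276])]
```

```bash
R='x'; python3 -m handwheel '[{"tx":26,"ty":-24},{"tx":26,"ty":-24},{"tx":26,"ty":-24},{"tx":26,"ty":-24},{"tx":26,"ty":-24},{"tx":26,"ty":-24},{"tx":26,"ty":-24},{"tx":26,"ty":-24},{"tx":26,"ty":-24},{"tx":26,"ty":-24}]' 0 100
python3 -m handwheel '[{"tx":27,"ty":-24},{"tx":27,"ty":-24},{"tx":27,"ty":-24},{"tx":27,"ty":-24},{"tx":27,"ty":-24},{"tx":27,"ty":-24},{"tx":27,"ty":-24},{"tx":27,"ty":-24},{"tx":27,"ty":-24},{"tx":27,"ty":-24}]'
python3 -m handwheel '[{"roll":-0.12},{"roll":-0.12},{"roll":-0.12},{"roll":-0.12},{"roll":-0.12},{"roll":-0.12},{"roll":-0.12},{"roll":-0.12},{"roll":-0.12},{"roll":-0.12},{"roll":-0.12},{"roll":-0.12}]'
python3 -m handwheel '[{"roll":-0.12},{"roll":-0.12},{},{},{}]'
```

```text
$[0]: bad value
$[0]: bad value
$[0]: bad value
$[0]: bad value
```

```bash
python3 -m handwheel '[{"tx":26,"ty":-24,"tz":0,"roll":0},{"tx":26,"ty":-24,"tz":0,"roll":0},{"tx":26,"ty":-24,"tz":0,"roll":0},{"tx":26,"ty":-24,"tz":0,"roll":0},{"tx":26,"ty":-24,"tz":0,"roll":0},{"tx":26,"ty":-24,"tz":0,"roll":0},{"tx":26,"ty":-24,"tz":0,"roll":0},{"tx":26,"ty":-24,"tz":0,"roll":0},{"tx":26,"ty":-24,"tz":0,"roll":0},{"tx":26,"ty":-24,"tz":0,"roll":0}]' 0 100
```

```text
t: 0.93
tool_pos: [0.3484, -0.3059, 0.2309]
tool_rot: [-3.116, -0.395, 0.0]
contact_force: [1.3, 0.4, 0.7]
opening: -0.0002
grip_force: 0.0
```

```bash
python3 -m handwheel '[{"tx":27,"ty":-24,"tz":0,"roll":0},{"tx":27,"ty":-24,"tz":0,"roll":0},{"tx":27,"ty":-24,"tz":0,"roll":0},{"tx":27,"ty":-24,"tz":0,"roll":0},{"tx":27,"ty":-24,"tz":0,"roll":0},{"tx":27,"ty":-24,"tz":0,"roll":0},{"tx":27,"ty":-24,"tz":0,"roll":0},{"tx":27,"ty":-24,"tz":0,"roll":0},{"tx":27,"ty":-24,"tz":0,"roll":0},{"tx":27,"ty":-24,"tz":0,"roll":0}]'
python3 -m handwheel '[{"tx":0,"ty":0,"tz":0,"roll":-0.12},{"tx":0,"ty":0,"tz":0,"roll":-0.12},{"tx":0,"ty":0,"tz":0,"roll":-0.12},{"tx":0,"ty":0,"tz":0,"roll":-0.12},{"tx":0,"ty":0,"tz":0,"roll":-0.12},{"tx":0,"ty":0,"tz":0,"roll":-0.12},{"tx":0,"ty":0,"tz":0,"roll":-0.12},{"tx":0,"ty":0,"tz":0,"roll":-0.12},{"tx":0,"ty":0,"tz":0,"roll":-0.12},{"tx":0,"ty":0,"tz":0,"roll":-0.12},{"tx":0,"ty":0,"tz":0,"roll":-0.12},{"tx":0,"ty":0,"tz":0,"roll":-0.12}]'
python3 -m handwheel '[{"tx":0,"ty":0,"tz":0,"roll":-0.12},{"tx":0,"ty":0,"tz":0,"roll":-0.12},{"tx":0,"ty":0,"tz":0,"roll":0},{"tx":0,"ty":0,"tz":0,"roll":0}]'
python3 - <<'E'
from h import *
from station import ctrl
from scipy.spatial.transform import Rotation as Ro
o=ctrl.get_obs();R=Ro.from_rotvec(o['tool_rot']).as_matrix();p=o['tool_pos']
print(p,R[:,0],R[:,1])
post=np.array([.5360,.0285,0]);u=np.array([-.37,.929,0])
t=post-.040*u;t[2]=.062
print('d tool mm',1000*R.T@(t-p))
for q in [(.5151,.0715),(.513,.085),(.5118,.0892),(.5113,.0975)]: print('path',1000*R.T@(np.array([*q,0])-post))
E
```

```text
t: 1.77
tool_pos: [0.5498, -0.0059, 0.2308]
tool_rot: [-3.116, -0.397, 0.001]
contact_force: [-0.5, -0.9, 0.5]
opening: -0.0
grip_force: 0.0
t: 2.77
tool_pos: [0.5491, -0.0078, 0.2306]
tool_rot: [-2.074, -2.358, 0.001]
contact_force: [-0.3, -0.7, -1.0]
opening: -0.0003
grip_force: 0.0
t: 3.1
tool_pos: [0.5491, -0.0078, 0.2308]
tool_rot: [-1.789, -2.582, 0.001]
contact_force: [0.3, -0.1, 0.2]
opening: -0.0
grip_force: 0.0
[ 0.54914726 -0.00777115  0.23080827] [-3.51287285e-01  9.36267613e-01  4.47359034e-04] [ 9.36267337e-01  3.51287533e-01 -7.37036370e-04]
d tool mm [ -1.48830891   1.35957993 168.80666415]
path [ 4.76014116e+01 -4.46262340e+00  2.45840464e-02]
path [ 6.09787277e+01 -1.68640311e+00  2.85223358e-02]
path [ 6.53325964e+01 -1.33451627e+00  3.02107255e-02]
path [7.32792612e+01 1.11303659e+00 3.19618030e-02]
```

Descend to z = 0.065 and look from both cameras.

```bash
python3 -m handwheel '[{"tx":-1,"ty":1,"tz":25,"roll":0},{"tx":0,"ty":0,"tz":25,"roll":0},{"tx":0,"ty":0,"tz":25,"roll":0},{"tx":0,"ty":0,"tz":25,"roll":0},{"tx":0,"ty":0,"tz":25,"roll":0},{"tx":0,"ty":0,"tz":20,"roll":0},{"tx":0,"ty":0,"tz":15,"roll":0},{"tx":0,"ty":0,"tz":6,"roll":0},{"tx":0,"ty":0,"tz":0,"roll":0}]'
python3 - <<'E'
from h import *
a=optics.get_image('side')[0][150:360,120:400];b=optics.get_image('top')[0][120:330,130:410]
cv2.imwrite('pics/c1.png',cv2.resize(np.hstack([a,b])[:,:,::-1],(800,300)))
E
```

```text
t: 3.85
tool_pos: [0.5492, -0.0082, 0.0632]
tool_rot: [-1.785, -2.581, 0.003]
contact_force: [0.4, -1.2, 0.3]
opening: -0.0001
grip_force: 0.0
```

View pics/c1.png

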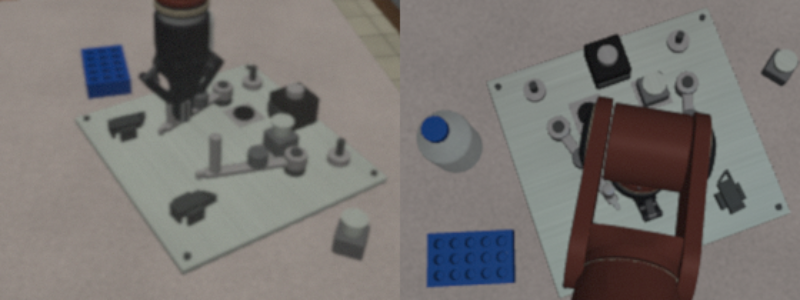

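The fingers stand on the inner side of the left post, clear of everything. Next: approach, then push along the arc.

```bash
python3 -m handwheel '[{"tx":6,"ty":0,"tz":0,"roll":0},{"tx":6,"ty":0,"tz":0,"roll":0},{"tx":6,"ty":0,"tz":0,"roll":0},{"tx":5,"ty":-1,"tz":0,"roll":0},{"tx":5,"ty":-1,"tz":0,"roll":0},{"tx":0,"ty":0,"tz":0,"roll":0}]'
python3 -m handwheel '[{"tx":5,"ty":-1,"tz":0,"roll":0},{"tx":5,"ty":-1,"tz":0,"roll":0},{"tx":5,"ty":0,"tz":0,"roll":0},{"tx":5,"ty":0,"tz":0,"roll":0},{"tx":0,"ty":0,"tz":0,"roll":0}]'
```

```text
t: 4.45
tool_pos: [0.539, 0.0168, 0.0664]
tool_rot: [1.782, 2.584, -0.002]
contact_force: [-1.5, -5.9, 2.4]
opening: -0.0002
grip_force: 2.5
t: 4.87
tool_pos: [0.5298, 0.0345, 0.066]
tool_rot: [1.783, 2.584, -0.004]
contact_force: [-1.6, -6.8, 2.4]
opening: 0.0001
grip_force: 2.9
```

```bash
python3 -m handwheel '[{"tx":5,"ty":0,"tz":0,"roll":0},{"tx":5,"ty":0,"tz":0,"roll":0},{"tx":5,"ty":0,"tz":0,"roll":0},{"tx":5,"ty":0,"tz":0,"roll":0},{"tx":0,"ty":0,"tz":0,"roll":0}]'
python3 -m handwheel '[{"tx":5,"ty":0,"tz":0,"roll":0},{"tx":5,"ty":1,"tz":0,"roll":0},{"tx":5,"ty":1,"tz":0,"roll":0},{"tx":4,"ty":1,"tz":0,"roll":0},{"tx":0,"ty":0,"tz":0,"roll":0},{"tx":0,"ty":0,"tz":0,"roll":0},{"tx":0,"ty":0,"tz":0,"roll":0}]'
python3 - <<'E'
from h import *
a,d=optics.get_image('side');b,e=optics.get_image('top')
cv2.imwrite('pics/c2.png',cv2.resize(np.hstack([a[150:290,150:340],b[180:320,190:380]])[:,:,::-1],(800,295),interpolation=cv2.INTER_CUBIC))
E
```

```text
t: 5.28
tool_pos: [0.5227, 0.0527, 0.066]
tool_rot: [1.783, 2.584, -0.004]
contact_force: [-1.8, -8.1, 4.2]
opening: 0.0
grip_force: 3.2
t: 5.87
tool_pos: [0.5187, 0.0711, 0.0658]
tool_rot: [1.783, 2.584, -0.006]
contact_force: [-1.9, -8.5, 3.5]
opening: -0.0002
grip_force: 3.6
```

View pics/c2.png

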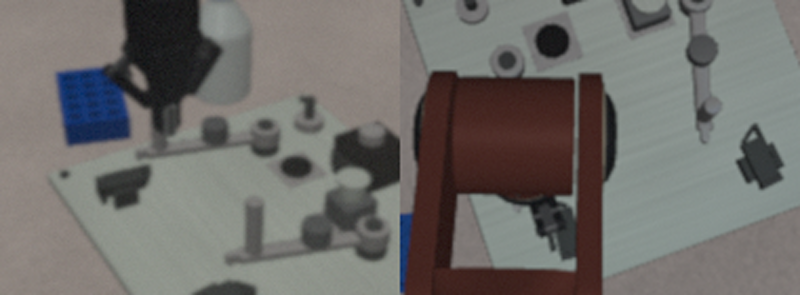

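The side view shows the left arm swung outwards, nose near crop (142,155), past the pawl and still held by the fingers. The right arm is at rest and the rack and bottle are untouched. I'll check the angle.

```bash
python3 - <<'E'
from h import *
n=ray('side',(150+142/2.105,150+155/2.105),.033);p=ray('side',(150+265/2.105,150+125/2.105),.044)
a=np.arctan2(*(p-n)[::-1]);print('nose',n,'piv',p,'len',np.hypot(*(p-n)),'q',.66-a)
c=np.array([.6102,-.0124]);R=np.array([[.9359,-.3523],[.3523,.9359]]);P=c+R@[.06,.1]
t=np.array([.5187,.0711])+.0195*np.array([-.351,.936]);v=P-t;print('from TCP: q',.66-np.arctan2(v[1],v[0]),np.hypot(*v), 'piv exp',P)
E
```

```text
nose [0.49210112 0.07897255] piv [0.63170371 0.09948459] len 0.14110147802708028 q 0.514112268476834
from TCP: q 0.551629701525473 0.11997229541960916 piv exp [0.631124 0.102328]
```

```bash
python3 -c "
from station import ctrl
print(ctrl.get_obs()['contact_force']);print(ctrl.finish_job())"
```

```text
[-2.75359587 -8.44500798  2.39673075]
the job is handed in; nothing more can be done
None
```

I pushed the left lane's tensioner arm (the lane with the plug) past its click and handed the job in while still holding it there: about 0.51 rad from the side picture, 0.55 rad from the tool position, with about 9 N at the wrist. In the last pictures the right arm was at rest and nothing loose looked moved, though I judged the pawl being home only from the arm's angle and force.

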